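# Square the stage fence against the drop-down stop arm

### The job

Swing the hinged stop arm of the measuring stage down until it rests in its catch, then lay the white ceramic square flat on the stage and press it into the corner until its long leg is flush against the stop arm and its short leg is flush against the fixed steel fence. Finish while the gripper is still pressing the square firmly against both of them, so that a colleague can tighten the fence screws; leave everything else where it is.

Things in the scene. Friction and masses are not known exactly. Their poses are not given: they have to be found in the camera images.
- stage: Fixed measuring stage: flat dark plate on a white base, micrometers on its front and right. Origin under its centre, on the table. Plate top 52 mm up, x -130 to +140, y -145 to +145 mm. At yaw 0 its +x points away from the robot, +y to the robot's left; it stands within 0.2 rad of that. Fence on its far side, drop-down stop arm on its right side: arm's inner face is y = -100 mm once down.
- fence: The fixed ground-steel fence screwed to the far (+x) side of the stage plate, parallel to the stage's y, axes as the stage's: 221 mm long, 20 mm thick, 10 mm high above the plate. Origin under its centre, on the plate, at x = +105, y = +17.5, z = 52 mm in the stage's frame. Its front face, towards the robot, is the plane x = +95 mm of the stage.
- stage_corner (a point): The corner to press into: where the fence's front face (x = +95 mm in the stage's frame), the lowered stop arm's inner face (y = -100 mm) and the plate's top (z = 52 mm) meet. Axes as the stage's: -x runs along the stop arm to its free end, +y runs along the fence. Friction of about 0.6 at each face: 10 to 15 N of push towards each face holds the square home.
- stop_arm (a joint): Angle of the hinged stop arm, rad: 0 = down, level in its catch; grows as its free end rises; starts at 0.6 to 1.05. Stiff hinge (0.22 N m of friction) keeps it where it is left. Straight aluminium bar 12 mm wide, 14 mm high, 240 mm long from the hinge, then a red roller; when down its underside is 2 mm and its top 16 mm above the plate.
- stop_arm_hinge (a point): Middle of the stop arm's hinge pin, at x = +122, y = -106, z = 61 mm in the stage's frame; the pin lies along the stage's y. The arm's centre line runs from here to stop_arm_roller: at angle a the direction is -x cos(a) + z sin(a) in the stage's frame.
- stop_arm_roller (a point): Centre of the red cross roller at the free end of the stop arm, 244 mm from the hinge; 16 mm diameter, 28 mm long along the stage's y.
- square: Loose white ceramic L-square, 20 mm thick, about 0.38 kg, flat on a 2 mm blue mat. Origin: outer corner, underside, z up. Long leg along -x from it: 150 mm long, y 0 to 24 mm. Short leg along +y: 100 mm long overall, x -24 to 0. Outer faces are the planes y = 0 and x = 0; inner corner at x -24, y +24 mm. Pressed home its axes match the stage's. Starts within 0.7 rad of yaw 0.
- die_tray: Bystander: small black die tray 50 x 50 x 11 mm lying on the left part of the stage plate; origin under its centre.
- loupe: Bystander: black loupe, 38 mm diameter, 42 mm high, standing beyond the stage; origin under its centre.
- bottle: Bystander: white plastic bottle with a blue cap, 64 mm diameter, 150 mm high, standing beyond the stage; origin under its centre.
- jar: Bystander: amber jar with a black cap, 56 mm diameter, 70 mm high, standing beyond the stage; origin under its centre.
- wafer_box: Bystander: round pale single-wafer box, 126 mm diameter, 26 mm high, right of the stage; origin under its centre.
- screwdriver: Bystander: screwdriver with a green handle lying left of the mat.
- parallel: Bystander: ground steel bar 120 x 14 x 26 mm lying right of the stage; origin under its centre.
- catch (a point): Forked brass catch of the stop arm, on the plate near its front right: middle of the saddle the arm comes down over, 2 mm above the plate. Axes as the stage's. Two cheeks beside the arm (inner faces 7 mm to either side in y), 5 mm thick, 14 mm long in x, tops 14 mm above the plate.
Things that resemble listed ones, but are neither listed nor needed, are in the scene too. Leave any orange look-alike of the square alone.

How it is judged (in metres and radians):
On the way, in this order (a step that is already met when the one before it is completed fails the run):
1. the stop arm is down in its catch, the square not yet in the corner (value of joint stop_arm below 0.03 rad and distance between square and stage_corner above 0.02 m), for 0.2 s.
2. the square is pressed against both faces with the arm down (value of joint stop_arm below 0.03 rad and contact force between square and stop_arm above 1.5 N and contact force between square and fence above 1.5 N), for 0.2 s.
At the end, for the whole second after the job is handed in: Stop arm down (under 0.03 rad); the square lies flat on the stage, its outer corner within 3 mm of the stage corner, turned less than 0.02 rad, touching stop arm and fence with over 1.5 N each, still and pressed by the robot with over 1.5 N (all of step 2 and x of square in the frame of stage_corner between -0.003 and 0.003 m and y of square in the frame of stage_corner between -0.003 and 0.003 m and z of square in the frame of stage_corner between -0.003 and 0.003 m and angle between the x axis of square and the x axis of stage_corner, either way round below 0.02 rad and angle between square's own z axis and vertical below 0.03 rad and linear speed of square below 0.01 m/s and contact force between the fingers and square above 1.5 N); the arm keeps its last pose, push and grip.
It fails at once if a bystander (die tray, loupe, bottle, jar, wafer box, screwdriver or steel bar) is pushed more than 30 mm from its place (distance of any of die_tray, loupe, bottle, jar, wafer_box, screwdriver, parallel from where it was at the start of the episode above 0.03 m).
It also fails if it takes over 72 s, if anything falls off the work surface, if the arm or the gripper's body presses on something with over 40 N, if the wrist force passes 120 N, or if a joint passes its speed limit or range.

### The arm

A 6-joint arm with a two-finger parallel gripper is mounted at the origin on the work surface. World frame = base frame: x ahead of the robot, y to its left, z up, the work surface at z = 0. Lengths are in mm, angles in rad, forces in N, time in s.
With the tool pointing down it reaches from about 300 to 775 mm from the base axis. Payload 14.6 kg.
Tool frame: the origin (TCP) lies on the centre line of the jaws, within the pads' length; the fingertips stand 19 mm ahead of it and the grasp point (between the pads) is the TCP (bot.tip_reach is the distance from the TCP to the fingertips, in mm); y points along the fingers, x is the direction in which the jaws open and shut, and the axes are right-handed (so a half turn about y gives the same grasp; the last joint's range is limited). The gripper opens to 85 mm and grips with 20 to 120 N. Pads are 22 mm wide; open, the fingers measure 114 mm over their backs; the gripper's body (76 mm by 85 mm) begins 54 mm behind the grasp point. The pads swing forward as they close: fully open they stand 13 mm farther back than shut.
Start: joints at [-1.193, 0.3, 1.521, -0, 1.321, -0.067], TCP at [236.645, -496.477, 250.281] pointing down, gripper open.
Joint ranges: [-3.03, 3.03], [-0.79, 2.21], [0.23, 2.52], [-1.04, 4.18], [0, 3.07], [-2.55, 2.55]. Speed limits (rad/s): [2.22, 2.22, 2.57, 3.14, 3.14, 3.14].

### API

Orientations are given as a unit quaternion [w, x, y, z].
In Python, from rig import bot gives the robot as it stands. Calls block until the motion is done:
- bot.move_to(position, orientation): joint-space move of the TCP to a pose.
- bot.servo_line(position, attitude=None, speed=150, until_force=None): straight line of the TCP; attitude=None keeps the orientation; speed is the mean speed in mm/s. With until_force (N) it stops when the force on the tool has changed by that much, and returns True; else False.
- bot.move_joints(angles): joint-space move.
- bot.move_gripper(opening, grip_force=None): finger opening in mm; grip_force is the grip in N (None keeps the last); returns when the fingers have stopped.
- bot.dwell(seconds).
- bot.ik(position, orientation): joint angles nearest the present ones, or None.
- bot.read_state(): the state.
- bot.read_camera(name): name is "side" or "top"; returns a dict with "image" (400x640x3 uint8, blue, green, red), "depth" (400x640 float32, mm along the optical axis (not along the pixel's ray), 0 where there is no reading), "fovy" (degrees; the focal length in pixels is half the picture's height over the tangent of half this angle, whatever the lens; pixels are square), "cx", "cy" (the principal point, pixels), "eye" and "attitude" of the camera in the world. Camera axes: x right, y down, z forward; pixel columns grow to the right and rows downward; lengths in mm; the calibration is good to about 2 mm. A picture is of the moment at which its call begins.
A pose or a line that the arm cannot do raises bot.MotionError and nothing moves.
- bot.finish_job(): hands the job in, once; it reports no verdict.
The state is a dict: "clock": time; "joint_positions": joint angles; "qvel": joint speeds; "effort": joint torques, N m; "ee_pos": TCP position; "tool_rot": TCP orientation; "ft_force": force on the tool from outside, world axes, zero at the start; "moment": the same for the moment, N m; "grip_width": finger opening in mm.
Only numpy, scipy, OpenCV 4.12 (cv2) and the standard library are available. Lean on these libraries where they do the work, as an engineer would, in place of code of your own. Each camera call takes 0.05 s, during which the arm holds its last target.

## Working session

There is one attempt and no reset: what is moved stays moved. The work goes in short steps, each a Python script; the robot and the scene stay as the last script left them, time stands still between calls to the robot, and variables do not carry over. Pictures are saved under pics/ and viewed, and the job is handed in when it is done.

```bash
ls; mkdir -p pics
python3 - <<'E'
from rig import bot
import cv2,numpy as np
s=bot.read_state(); print({k:np.round(v,3) for k,v in s.items()})
for n in ("top","side"):
    c=bot.read_camera(n); cv2.imwrite(f"pics/{n}0.png",c["image"]); np.savez(f"pics/{n}0.npz",**c)
    print(n,c["fovy"],c["cx"],c["cy"],c["eye"],c["attitude"],(c["depth"]>0).mean())
E
```

```text
pics
{'clock': np.float64(0.0), 'joint_positions': array([-1.193,  0.3  ,  1.522,  0.   ,  1.321, -0.067]), 'qvel': array([-0.   , -0.001, -0.001, -0.002,  0.002,  0.002]), 'effort': array([-1.0000e-03, -5.4350e+01, -3.6179e+01, -0.0000e+00,  4.0000e-03,
       -0.0000e+00]), 'ee_pos': array([ 236.55 , -496.274,  249.716]), 'tool_rot': array([ 0.598, -0.598,  0.378, -0.377]), 'ft_force': array([-0.385, -0.082,  0.686]), 'moment': array([ 0.031,  0.03 , -0.006]), 'grip_width': np.float64(85.565)}
top 53.926481561689954 319.70806581274576 198.89966497348266 [ 275.96666783   47.38553198 1312.13388415] [-0.05944766  0.71143171 -0.697494    0.06191129] 0.995984375
side 50.07166600781607 322.52494886068604 197.3549785008937 [-310.27430332  873.44515221 1008.86709396] [ 0.1644906  -0.32990653  0.83860835 -0.40104932] 0.9961015625
```

View pics/top0.png

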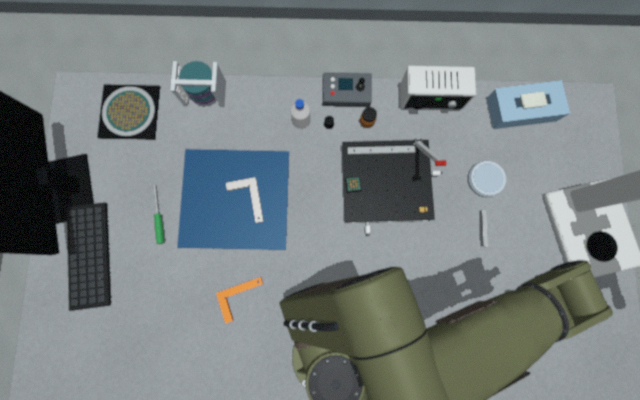

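View pics/side0.png

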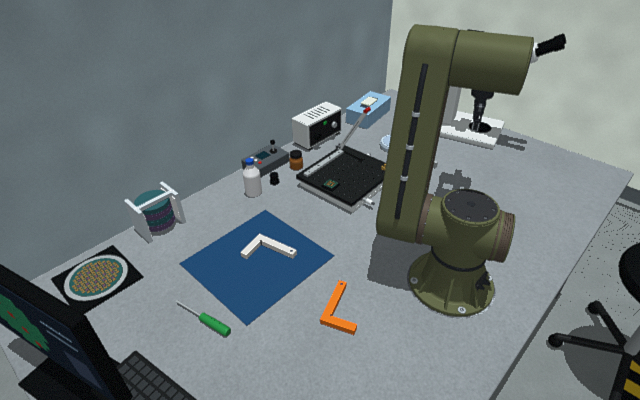

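The top view shows the stage at (343–433, 140–222), with the raised stop arm and its red roller at (440,163). The white square is on the blue mat, with its corner at (254,179) and leg ends at (228,184) and (260,221). The orange look-alike is at (240,298). The white L on the blue mat matches the description, so I'm enlarging to confirm.

```bash
cat > h.py <<'E'
import numpy as np,cv2
from scipy.spatial.transform import Rotation as R
def rot(q): return R.from_quat([q[1],q[2],q[3],q[0]])
def rays(c,uv):
    uv=np.atleast_2d(uv).astype(float); f=200/np.tan(np.radians(float(c["fovy"]))/2)
    d=np.c_[(uv[:,0]-c["cx"])/f,(uv[:,1]-c["cy"])/f,np.ones(len(uv))]
    return rot(c["attitude"]).apply(d)
def onplane(c,uv,z):
    d=rays(c,uv); e=np.array(c["eye"]); return e+d*((z-e[2])/d[:,2])[:,None]
def proj(c,p):
    f=200/np.tan(np.radians(float(c["fovy"]))/2)
    q=rot(c["attitude"]).inv().apply(np.atleast_2d(p)-c["eye"]); return np.c_[q[:,0]/q[:,2]*f+c["cx"],q[:,1]/q[:,2]*f+c["cy"]]
def bydepth(c,uv):
    d=rays(c,uv); uv=np.atleast_2d(uv).round().astype(int); return np.array(c["eye"])+d*c["depth"][uv[:,1],uv[:,0]][:,None]
def load(n): return dict(np.load(n))
E
python3 - <<'E'
from h import *
t=load("pics/top0.npz")["image"]
a=cv2.resize(t[160:240,215:275],None,fx=6.5,fy=6.5,interpolation=cv2.INTER_NEAREST)
b=cv2.resize(t[130:235,335:455],None,fx=5,fy=5,interpolation=cv2.INTER_NEAREST)
cv2.imwrite("pics/a.png",a);cv2.imwrite("pics/b.png",b)
s=load("pics/side0.npz")["image"]
cv2.imwrite("pics/c.png",cv2.resize(s[90:215,285:405],None,fx=4.7,fy=4.7,interpolation=cv2.INTER_NEAREST))
E
```

```text
(no output)
```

View pics/a.png

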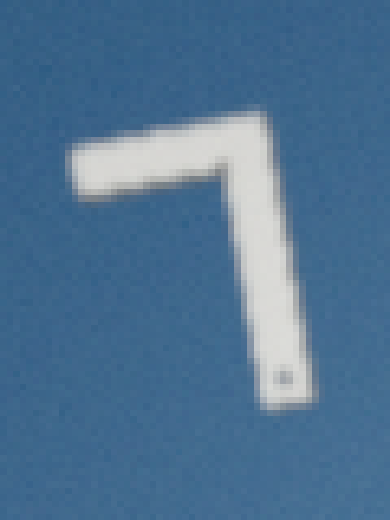

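View pics/b.png

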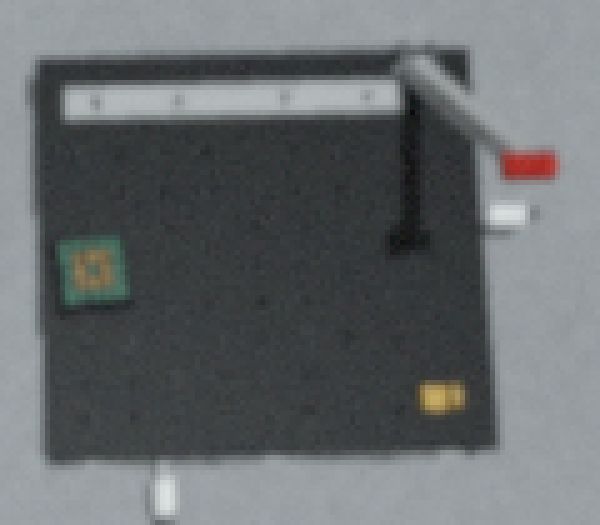

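View pics/c.png

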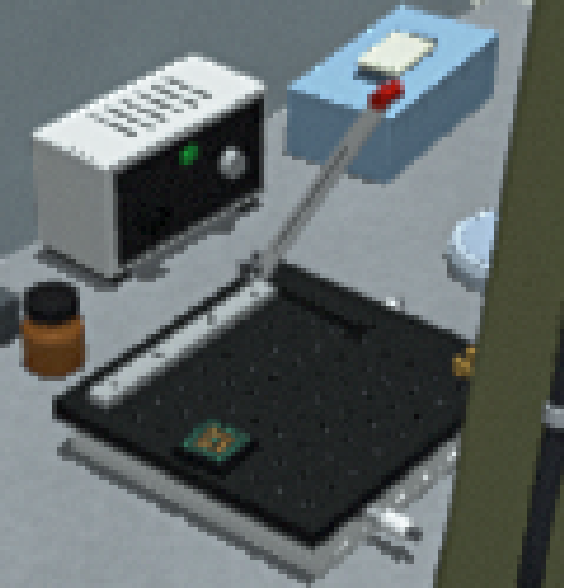

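The crops confirm it: the white L with its pinhole near the long-leg end is on the blue mat. The stage crop shows the fence, the arm raised with its red roller, the brass catch at lower right, and the die tray at left. Next I'm measuring them.

```bash
cat > meas.py <<'E'
from h import *
def up(img,x0,x1,y0,y1,k=8):
    return cv2.resize(img[y0:y1,x0:x1],None,fx=k,fy=k,interpolation=cv2.INTER_CUBIC)
def cont(mask,x0,y0,k=8):
    cs,_=cv2.findContours(mask.astype(np.uint8),cv2.RETR_EXTERNAL,cv2.CHAIN_APPROX_NONE)
    m=max(cs,key=cv2.contourArea)[:,0,:].astype(float)
    return (m+0.5)/k-0.5+[x0,y0]
def rect(c,uv,z):
    p=onplane(c,uv,z)[:,:2]; return cv2.minAreaRect(p.astype(np.float32))
def square(c,box=(215,275,160,240),z=22):
    g=up(c["image"],*box).astype(int); m=(g[...,2]>150)
    uv=cont(m,box[0],box[2]); p=onplane(c,uv,z)[:,:2]
    # area moments of the L: area-based corner and yaw via edge fits
    return p
def fitL(p):
    # initial: split into edges by RANSAC-free approx poly
    q=cv2.approxPolyDP(p.astype(np.float32),8,True)[:,0,:]
    return q
E
python3 - <<'E'
from meas import *
c=load("pics/top0.npz"); s=load("pics/side0.npz")
b=(336,455,132,235); g=up(c["image"],*b).astype(int); mx=g.max(2)
m=(mx<105).astype(np.uint8); m=cv2.morphologyEx(m,cv2.MORPH_CLOSE,np.ones((200,200)))
print("plate",rect(c,cont(m,b[0],b[2]),52))
b2=(344,416,144,158); g=up(c["image"],*b2).astype(int); m=(g.min(2)>120)
uv=cont(m,b2[0],b2[2]); print("fence",rect(c,uv,62))
def red(c,b,f):
    g=up(c["image"],*b).astype(int); m=f(g).astype(np.uint8)
    uv=cont(m,b[0],b[2]); mo=cv2.moments(uv.astype(np.float32)[:,None]); return np.array([mo["m10"],mo["m01"]])/mo["m00"],uv
isred=lambda g:(g[...,2]>130)&(g[...,1]<80)&(g[...,0]<80)
r1,_=red(c,(425,455,150,175),isred); r2,_=red(s,(350,385,100,125),isred)
d1=rays(c,r1)[0];d2=rays(s,r2)[0]
A=np.c_[d1,-d2]; t=np.linalg.lstsq(A,s["eye"]-c["eye"],rcond=None)[0]
P1=c["eye"]+d1*t[0];P2=s["eye"]+d2*t[1]; print("roller",r1,r2,P1,P2,bydepth(c,r1),bydepth(s,r2))
br,uv=red(c,(410,435,200,218),lambda g:(g[...,2]-g[...,0]>50)); print("catch",br,onplane(c,br,62),rect(c,uv,64))
p=square(c); q=fitL(p); print(q)
print("depth z square",bydepth(c,[[256,195],[240,183]]), "plate z",bydepth(c,[[390,190],[370,210]]),"fence", bydepth(c,[[380,150],[400,150]]))
E
```

```text
plate ((555.950927734375, -166.19476318359375), (345.1852111816406, 323.4596862792969), 1.1323134899139404)
fence ((663.1170654296875, -153.41867065429688), (23.364582061767578, 222.1022186279297), 2.7205185890197754)
roller [440.22981392 162.75173139] [367.31611412 108.41133236] [ 561.74373127 -279.96849842  278.11622993] [ 560.56099658 -280.82566005  278.06071527] [[ 561.68925368 -279.90609502  278.31334438]] [[ 558.35969102 -277.90788356  279.90805443]]
catch [422.68969164 209.04040456] [[ 466.55812616 -286.78209542   62.        ]] ((465.9955139160156, -286.58001708984375), (17.444530487060547, 27.31784439086914), 1.1536418199539185)
[[549.5394  359.4478 ]
 [525.7342  354.26215]
 [539.5673  282.30795]
 [423.10013 258.34988]
 [422.35104 233.59613]
 [567.80066 264.4084 ]]
depth z square [[509.1726688  257.98108286  19.93073679]
 [548.03904446 312.61126296  24.46646605]] plate z [[ 528.72113154 -183.93019075   52.74351827]
 [ 461.83429074 -118.78070964   49.75886695]] fence [[ 661.43501536 -151.03218243   59.94323638]
 [ 661.91630461 -216.6074863    62.86646834]]
```

```bash
cat >> meas.py <<'E'
def edge(p,a,b,trim=8,tol=5):
    a,b=np.array(a),np.array(b); d=(b-a)/np.linalg.norm(b-a); n=np.array([-d[1],d[0]])
    t=(p-a)@d; k=(t>trim)&(t<np.linalg.norm(b-a)-trim)&(abs((p-a)@n)<tol)
    vx,vy,x,y=cv2.fitLine(p[k].astype(np.float32),cv2.DIST_HUBER,0,.01,.01).ravel()
    v=np.array([vx,vy]); v*=np.sign(v@d); return np.array([x,y]),v,np.arctan2(v[1],v[0])
E
python3 - <<'E'
from meas import *
c=load("pics/top0.npz")
b2=(344,416,144,158); g=up(c["image"],*b2).astype(int); m=(g.min(2)>120)
uv=cont(m,b2[0],b2[2])
for z in (62,52):
    p=onplane(c,uv,z)[:,:2]; B=cv2.boxPoints(cv2.minAreaRect(p.astype(np.float32)));
    for i in range(4): print(z,np.round(B[i],1),[np.round(v,4) for v in edge(p,B[i],B[(i+1)%4],15)])
p=square(c); q=fitL(p)
for i in range(6): print(np.round(q[i],1),[np.round(v,3) for v in edge(p,q[i],q[(i+1)%6])])
from rig import bot
def dn(psi):
    x=np.array([np.cos(psi),np.sin(psi),0]);y=np.array([0,0,-1.]);M=np.c_[x,y,np.cross(x,y)]
    q=R.from_matrix(M).as_quat(); return [q[3],*q[:3]]
for nm,P in (("roller up",[562,-280,330]),("down",[437,-290,88]),("sq",[500,265,30]),("st",[600,-200,80])):
    for psi in (0,np.pi/2,np.pi,-np.pi/2):
        r=bot.ik(P,dn(psi+.0475)); print(nm,round(psi,2),None if r is None else np.round(r,2))
E
```

```text
62 [646.2 -43. ] [array([ 651.8494, -153.7608], dtype=float32), array([ 0.0477, -0.9989], dtype=float32), np.float32(-1.5231)]Traceback (most recent call last):
  File "<stdin>", line 7, in <module>
  File "meas.py", line 22, in edge
    vx,vy,x,y=cv2.fitLine(p[k].astype(np.float32),cv2.DIST_HUBER,0,.01,.01).ravel()
              ~~~~~~~~~~~^^^^^^^^^^^^^^^^^^^^^^^^^^^^^^^^^^^^^^^^^^^^^^^^^^
cv2.error: OpenCV(4.12.0) /io/opencv/modules/imgproc/src/linefit.cpp:50: error: (-215:Assertion failed) count > 0 in function 'fitLine2D_wods'
```

```bash
cat >> h.py <<'E'
def dn(psi):
    x=np.array([np.cos(psi),np.sin(psi),0]);y=np.array([0,0,-1.]);M=np.c_[x,y,np.cross(x,y)]
    q=R.from_matrix(M).as_quat(); return [q[3],*q[:3]]
E
python3 - <<'E'
from meas import *
c=load("pics/top0.npz")
b2=(344,416,144,158); g=up(c["image"],*b2).astype(int); m=(g.min(2)>120)
uv=cont(m,b2[0],b2[2])
for z in (62,52):
    p=onplane(c,uv,z)[:,:2]; B=cv2.boxPoints(cv2.minAreaRect(p.astype(np.float32)));
    for i in (0,1,2,3): print(z,np.round(B[i],1),[np.round(v,4) for v in edge(p,B[i],B[(i+1)%4],5 if i%2 else 15)])
p=square(c); q=fitL(p)
for i in range(6): print(np.round(q[i],1),[np.round(v,3) for v in edge(p,q[i],q[(i+1)%6],6)])
from rig import bot
for nm,P in (("roller up",[562,-280,330]),("down",[437,-290,88]),("sq",[500,265,30]),("st",[600,-200,80])):
    for psi in (0,np.pi/2,np.pi,-np.pi/2):
        r=bot.ik(P,dn(psi+.0475)); print(nm,round(psi,2),None if r is None else np.round(r,2))
E
```

```text
62 [646.2 -43. ] [array([ 651.8494, -153.7608], dtype=float32), array([ 0.0477, -0.9989], dtype=float32), np.float32(-1.5231)]
62 [ 656.7 -264.9] [array([ 668.2756, -264.0915], dtype=float32), array([0.9977, 0.0683], dtype=float32), np.float32(0.0684)]
62 [ 680.1 -263.8] [array([ 674.2398, -152.8902], dtype=float32), array([-0.0473,  0.9989], dtype=float32), np.float32(1.6181)]
62 [669.5 -41.9] [array([657.8186, -42.7826], dtype=float32), array([-1.    , -0.0073], dtype=float32), np.float32(-3.1343)]
52 [649.1 -43.8] [array([ 654.8665, -155.5779], dtype=float32), array([ 0.0477, -0.9989], dtype=float32), np.float32(-1.5231)]
52 [ 659.8 -267.4] [array([ 670.3788, -266.6438], dtype=float32), array([0.998 , 0.0635], dtype=float32), np.float32(0.0636)]
52 [ 683.3 -266.3] [array([ 677.4256, -154.4922], dtype=float32), array([-0.0473,  0.9989], dtype=float32), np.float32(1.6181)]
52 [672.7 -42.7] [array([661.5633, -43.4988], dtype=float32), array([-1.    , -0.0073], dtype=float32), np.float32(-3.1343)]
[549.5 359.4] [array([536.912, 360.196], dtype=float32), array([-0.965, -0.261], dtype=f
[... 574 characters left out ...]
 dtype=float32), np.float32(1.783)]
roller up 0 [-0.52  0.44  1.15 -0.    1.55 -0.57]
roller up 1.57 [-0.52  0.44  1.15 -0.    1.55 -2.14]
roller up 3.14 None
roller up -1.57 [-0.52  0.44  1.15 -0.    1.55  1.  ]
down 0 [-0.66  0.44  1.74 -0.    0.96 -0.7 ]
down 1.57 [-0.66  0.44  1.74 -0.    0.96 -2.27]
down 3.14 [-0.66  0.44  1.74 -0.    0.96  2.44]
down -1.57 [-0.66  0.44  1.74 -0.    0.96  0.87]
sq 0 [ 0.42  0.61  1.64 -0.    0.89  0.38]
sq 1.57 [ 0.42  0.61  1.64 -0.    0.89 -1.2 ]
sq 3.14 None
sq -1.57 [ 0.42  0.61  1.64 -0.    0.89  1.95]
st 0 [-0.38  0.66  1.42 -0.    1.07 -0.43]
st 1.57 [-0.38  0.66  1.42 -0.    1.07 -2.  ]
st 3.14 None
st -1.57 [-0.38  0.66  1.42 -0.    1.07  1.14]
```

Stage yaw is about 0.0475 with its origin near (559.7, −175.9). The square's yaw is about 0.212 with its corner near (570.7, 265.0). Next I'm lowering the arm with the closed fingers on the roller.

```bash
cat >> h.py <<'E'
YAW=0.0475; O=np.array([559.7,-175.9,0])
def S(x,y,z): return O+R.from_euler("z",YAW).apply([x,y,z])
TR=19
E
python3 - <<'E'
from h import *
from rig import bot
q=dn(-np.pi/2+YAW)
bot.move_gripper(0)
def at(a,gap=0): return S(122-244*np.cos(a),-106,61+244*np.sin(a)+8+TR+gap)
bot.move_to(at(1.06,40),q); f0=bot.read_state()["ft_force"]
bot.servo_line(at(1.06,8),speed=100)
for a in np.linspace(1.0,0.04,13):
    r=bot.servo_line(at(a),speed=100,until_force=25)
    print(round(a,2),r,np.round(bot.read_state()["ft_force"]-f0,1))
    if r: break
print(bot.servo_line(at(0,-4),speed=20,until_force=12)); s=bot.read_state()
print(s["ee_pos"]-at(0),s["ft_force"]-f0,s["clock"])
for n in("top","side"):
    c=bot.read_camera(n); cv2.imwrite(f"pics/{n}1.png",c["image"])
E
```

```text
1.0 True [ 1.7  0.4 -0.2]
True
[111.87614185   4.80893453 207.50941289] [-1.91714025  1.11491474  4.81054739] 4.1083
```

Run:
```python
from h import *
a=cv2.imread("pics/top1.png")[130:235,335:455]; b=cv2.imread("pics/side1.png")[60:215,285:425]
a=cv2.resize(a,(400,350),interpolation=0); b=cv2.resize(b,(390,432),interpolation=0)
o=np.zeros((432,790,3),np.uint8); o[:350,:400]=a; o[:432,400:]=b; cv2.imwrite("pics/d.png",o)
from rig import bot
s=bot.read_state(); print(s["ee_pos"],s["ft_force"],s["grip_width"])
```

```text
[ 554.71622956 -282.79672565  295.48453824] [-2.55823386  0.33899479  4.94409325] -0.14941503931229078
```

View pics/d.png

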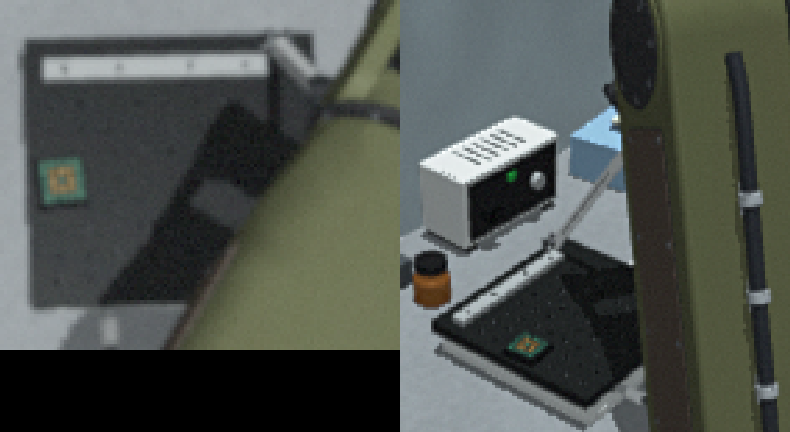

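The fingertip met the roller at about the expected height, and the stop came from the contact transient. I'm carrying on along the arc without the force stop.

Run:
```python
from h import *
from rig import bot
def at(a,gap=0): return S(122-244*np.cos(a),-106,61+244*np.sin(a)+8+TR+gap)
for a in np.linspace(0.98,0.05,15):
    bot.servo_line(at(a),speed=70)
    s=bot.read_state(); f=s["ft_force"]; print(round(a,2),np.round(f,1),np.round(s["ee_pos"]-at(a),1))
    if np.linalg.norm(f)>40: break
```

```text
0.98 [-6.9 -0.2  8.6] [-0.2 -0.5  1.9]
0.91 [-3.8 -0.9  6.5] [-0.2 -0.4  1.4]
0.85 [-0.3  0.1 -0.8] [ 0.2 -0.1  0.5]
0.78 [-0.4  0.3  1.5] [0.2 0.  0.1]
0.71 [-0.2 -0.3 -0.2] [ 0.1 -0.   0.1]
0.65 [-0.1 -0.7  0.6] [ 0. -0.  0.]
0.58 [-0.  -0.2  0.3] [-0.1 -0.  -0.1]
0.52 [ 0.9  0.7 -0.2] [-0.2  0.  -0.3]
0.45 [-0.  -0.3 -0.4] [-0.2  0.  -0.4]
0.38 [ 0.4 -0.   0.5] [-0.2  0.  -0.4]
0.32 [ 0.6 -0.5  0.6] [-0.2  0.1 -0.4]
0.25 [ 0.2  0.  -0.5] [-0.2  0.1 -0.4]
0.18 [-0.8 -0.9  1.3] [-0.2  0.1 -0.4]
0.12 [-0.6  0.3  0.6] [-0.2  0.1 -0.5]
0.05 [ 0.4  0.2 -0. ] [-0.2  0.1 -0.5]
```

Run:
```python
from h import *
from rig import bot
def at(a,gap=0): return S(122-244*np.cos(a),-106,61+244*np.sin(a)+8+TR+gap)
r=bot.servo_line(at(0,-4),speed=15,until_force=12); s=bot.read_state()
print(r,s["ee_pos"]-at(0),s["ft_force"],s["clock"])
c=bot.read_camera("top");cv2.imwrite("pics/e.png",c["image"])
```

```text
True [ 0.10522874 -0.09185586 -0.29855039] [-2.8947172   2.61718114  9.78262051] 10.65
```

View pics/e.png

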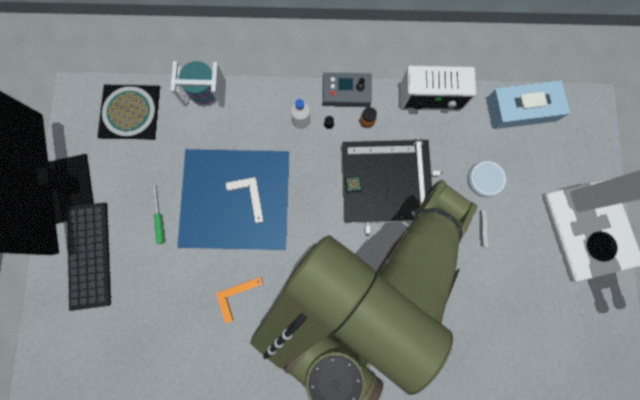

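The bar lies along the plate's right side at (420,170), and the fingers stopped at the roller's down height. Next is the grasp of the square's long leg.

Run:
```python
from h import *
from rig import bot
bot.dwell(.3)
p=np.array(bot.read_state()["ee_pos"]); p[2]+=120; bot.servo_line(p,speed=200)
G=np.array([513.4,264.9,0]); q=dn(-np.pi/2+.212)
bot.move_gripper(60)
bot.move_to(G+[0,0,150],q)
c=bot.read_camera("top");cv2.imwrite("pics/f.png",c["image"]); np.savez("pics/f.npz",**c)
r=bot.servo_line(G+[0,0,4.5+TR],speed=120)
s=bot.read_state();print(s["ee_pos"],s["ft_force"])
bot.move_gripper(10,grip_force=50)
s=bot.read_state();print(s["grip_width"],s["clock"],s["ft_force"])
bot.servo_line(G+[0,0,4.5+TR+130],speed=150)
s=bot.read_state();print(s["grip_width"],s["ft_force"],s["moment"],s["clock"])
c=bot.read_camera("top");cv2.imwrite("pics/g.png",c["image"]);np.savez("pics/g.npz",**c)
c=bot.read_camera("side");cv2.imwrite("pics/gs.png",c["image"])
b=cv2.resize(cv2.imread("pics/f.png")[130:235,335:455],(400,350),interpolation=0)
d=cv2.resize(cv2.imread("pics/gs.png")[60:300,140:400],(390,360),interpolation=0)
o=np.zeros((360,790,3),np.uint8); o[:350,:400]=b;o[:,400:]=d;cv2.imwrite("pics/g2.png",o)
```

```text
[513.82797446 265.07205574  24.29328478] [-0.42641516  0.78445306 -0.05213212]
23.085147395508045 16.0417 [-1.41633822 -1.02842098  5.11382811]
22.72865824265103 [ 0.25342362  0.58367566 -4.64886352] [-0.02107314  0.01170689 -0.0502082 ] 17.0583
```

View pics/g2.png

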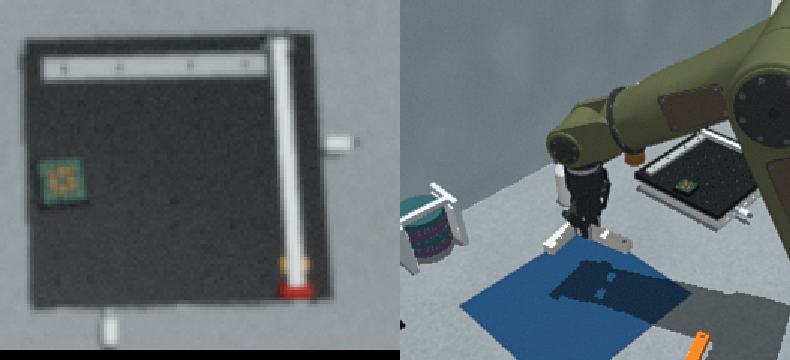

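The arm sits between the catch cheeks, and the square is held level. I'm carrying it to the stage and placing it short of the corner, at offset (−15, +35) mm.

Run:
```python
from h import *
from rig import bot
q=dn(-np.pi/2+YAW)
T=S(24,-53,0)
bot.move_to(T+[0,0,165],q)
bot.servo_line(T+[0,0,84],speed=130)
r=bot.servo_line(T+[0,0,70],speed=15,until_force=5)
s=bot.read_state();print(r,s["ee_pos"],s["ft_force"],s["clock"])
bot.move_gripper(48)
s=bot.read_state();print(s["grip_width"],s["ee_pos"],s["ft_force"],s["clock"])
p=np.array(s["ee_pos"]);p[2]=165;bot.servo_line(p,speed=200)
bot.move_to(S(-80,80,200),q); 
c=bot.read_camera("top");cv2.imwrite("pics/i.png",c["image"]);np.savez("pics/i.npz",**c)
cs=bot.read_camera("side");cv2.imwrite("pics/is.png",cs["image"])
b=cv2.resize(c["image"][130:235,335:455],(400,350),interpolation=0)
d=cv2.resize(cs["image"][60:215,285:425],(390,432),interpolation=0)
o=np.zeros((432,790,3),np.uint8); o[:350,:400]=b;o[:,400:]=d;cv2.imwrite("pics/i2.png",o)
print(bot.read_state()["clock"])
```

```text
True [ 586.15643144 -227.69864105   74.10878681] [-1.72847736  0.22411853  6.01174563] 20.4083
48.38848637297622 [ 585.50677798 -227.43399123   72.90968728] [ 0.53218388 -1.22517491 -0.22415218] 20.775
22.2083
```

View pics/i2.png

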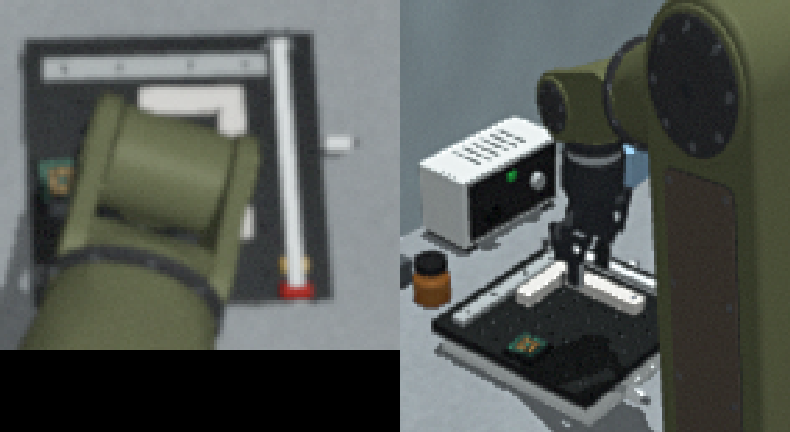

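The square lies flat on the plate beside the lowered arm, with its outer corner at about (408.5,156) in the top image. I'm checking that against its nominal position, then pushing with closed fingers from the inner corner.

Run:
```python
from meas import *
c=load("pics/i.npz")
p=onplane(c,[[408.5,156]],72)[0]; print(R.from_euler("z",-YAW).apply(p-O))
from rig import bot
q=dn(-np.pi/2+YAW)
# square corner ~ stage(80,-65): inner corner (56,-41). finger 29 along y, 22 along x
bot.move_gripper(0)
Q=np.array([56-11-8,-41+15+10])
bot.move_to(S(*Q,150),q)
bot.servo_line(S(*Q,52+5+TR),speed=100)
f0=bot.read_state()["ft_force"]
print(bot.servo_line(S(Q[0],Q[1]-60,52+5+TR),speed=25,until_force=7))
s=bot.read_state(); print(R.from_euler("z",-YAW).apply(s["ee_pos"]-O),R.from_euler("z",-YAW).apply(s["ft_force"]-f0),s["clock"])
```

```text
[ 76.39356964 -69.96296168  72.        ]
True
[ 36.77992757 -62.10753639  75.64328574] [-0.42705576  2.00957691  2.25331886] 25.975
```

Run:
```python
from h import *
from rig import bot
L=lambda v:np.round(R.from_euler("z",-YAW).apply(v),2)
s=bot.read_state(); p=np.array(s["ee_pos"]); l=L(p-O)
print(bot.servo_line(S(l[0]+45,l[1]-0.5,76),speed=20,until_force=8))
s=bot.read_state(); print(L(s["ee_pos"]-O),L(s["ft_force"]),s["clock"])
bot.dwell(.2)
s=bot.read_state(); print(L(s["ee_pos"]-O),L(s["ft_force"]),s["clock"])
c=bot.read_camera("top");cv2.imwrite("pics/j.png",c["image"]);np.savez("pics/j.npz",**c)
cv2.imwrite("pics/j2.png",cv2.resize(c["image"][130:235,335:455],(685,600),interpolation=0))
```

```text
True
[ 59.14 -61.94  74.75] [ 0.86 -0.58  0.66] 27.2167
[ 58.78 -61.74  74.3 ] [0.66 0.26 0.38] 27.4167
```

View pics/j2.png

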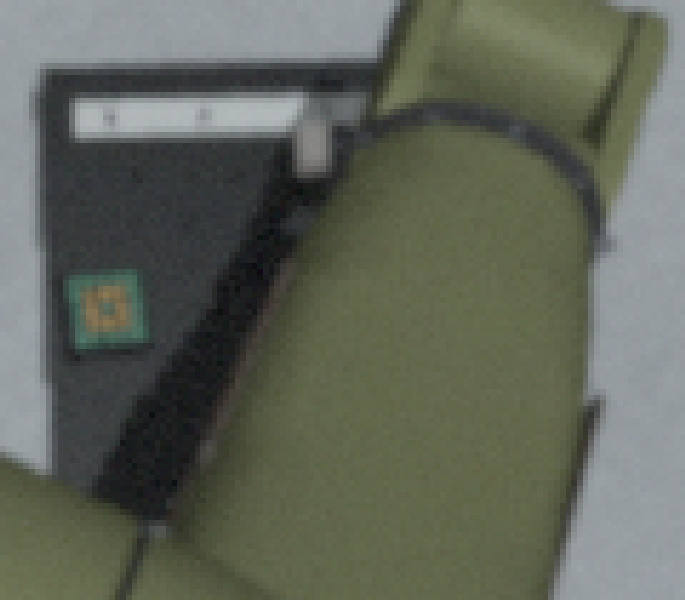

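Run:
```python
from h import *
from rig import bot
L=lambda v:np.round(R.from_euler("z",-YAW).apply(v),1)
s=bot.read_state(); l=L(s["ee_pos"]-O)
tx,ty=l[0],l[1]
for i in range(14):
    s=bot.read_state(); f=L(s["ft_force"])
    if f[0]>-11: tx+=0.8
    if f[1]<11: ty-=0.8
    if f[0]<=-11 and f[1]>=11: break
    bot.servo_line(S(tx,ty,76.5),speed=8); bot.dwell(.15)
    s=bot.read_state(); print(np.round([tx,ty],1),L(s["ee_pos"]-O),L(s["ft_force"]),round(s["clock"],1))
```

```text
[ 59.5 -62.5] [ 59.3 -62.2  76.2] [-2.3  4.  -2.9] 28.1
[ 60.3 -63.3] [ 59.4 -62.3  76.2] [-11.2   9.9   3.6] 28.5
[ 60.3 -64.1] [ 59.4 -62.5  76.2] [-11.9  14.6   5. ] 28.9
```

Run:
```python
from h import *
from rig import bot
L=lambda v:np.round(R.from_euler("z",-YAW).apply(v),1)
bot.dwell(.5)
c=bot.read_camera("top");cs=bot.read_camera("side");np.savez("pics/k.npz",**c);np.savez("pics/ks.npz",**cs)
b=cv2.resize(c["image"][135:185,370:430],(390,325),interpolation=0)
d=cv2.resize(cs["image"][120:200,305:385],(400,400),interpolation=0)
o=np.zeros((400,790,3),np.uint8); o[:325,:390]=b;o[:,390:]=d;cv2.imwrite("pics/k2.png",o)
s=bot.read_state();print(L(s["ee_pos"]-O),L(s["ft_force"]),s["moment"],s["clock"])
```

```text
[ 59.4 -62.5  76.1] [-11.8  14.6   3.8] [ 2.10677904  1.9880485  -0.02687849] 29.5333
```

View pics/k2.png

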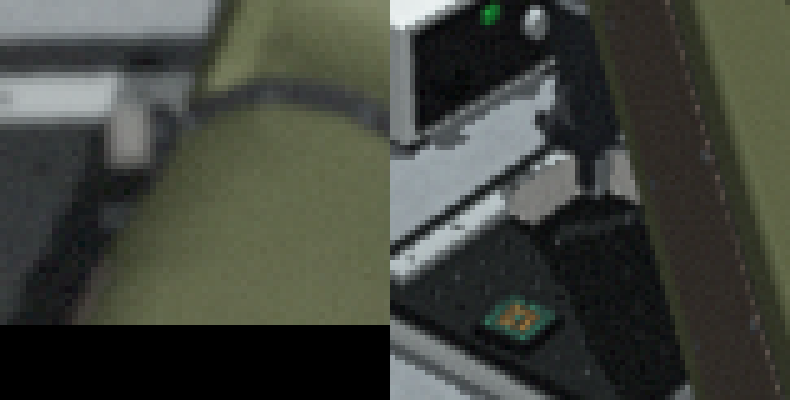

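Run:
```python
from meas import *
L=lambda v:np.round(R.from_euler("z",-YAW).apply(v),1)
c=load("pics/k.npz")
b=(380,398,146,168); k=16; g=up(c["image"],*b,k).astype(int)
# long-thin profile: end face & near face of short leg via half-level crossings
def cross(line,lo):  # subpixel threshold crossing
    return np.where(np.diff((line>lo).astype(int))!=0)[0]
for row in (154,156,158):
    l=c["image"][row,380:398].mean(1); print(row,np.round(l).astype(int))
for col in range(387,393):
    l=c["image"][146:168,col].mean(1); print(col,np.round(l).astype(int))
for x,y,z in ((71,0,72),(95,0,72),(71,-15,72),(71,0,52)): print((x,y,z),proj(c,S(x,y,z)))
cs=load("pics/ks.npz")
for x,y,z in ((71,0,72),(95,0,72),(71,0,52),(95,0,52)): print("side",(x,y,z),proj(cs,S(x,y,z)),(proj(cs,S(x,y,z))-[305,120])*5+[390,0])
```

```text
154 [ 66  68  68  64  61  55  84 115 129 134 133 127 105  74  62  54  47  53]
156 [ 51  52  53  45  32  37  78 108 127 133 134 124 105  73  53  52  47  58]
158 [ 56  45  51  43  33  38  68 100 115 121 120 114  93  65  46  48  54  60]
387 [129 157 156 146 141 134 125 115 115 111 108 106 100  89  69  41  30  25
  27  27  42  55]
388 [107 127 128 116 121 127 129 131 129 129 127 125 115 103  74  40  23  28
  28  28  47  51]
389 [ 85 106 110 110 113 127 133 132 134 134 133 130 121 101  77  45  24  25
  15  35  43  52]
390 [ 77  95 102 104 111 119 126 133 133 133 134 132 120 100  74  37  28  23
  29  35  44  55]
391 [ 72  96  97  90 101 113 124 125 127 128 124 125 114  96  68  35  23  30
  33  40  50  54]
392 [ 76  93  96  93  98  95  96  99 105 106 105 100  93  87  61  40  30  34
  38  50  56  58]
(71, 0, 72) [[387.2268986  158.14984619]]
(95, 0, 72) [[386.80549491 151.0588374 ]]
(71, -15, 72) [[391.81340781 158.03110796]]
(71, 0, 52) [[386.17434145 159.7981995 ]]
side (71, 0, 72) [[333.24813231 160.10574227]] [[531.24066155 200.52871135]]
side (95, 0, 72) [[328.56474918 157.95788426]] [[507.82374588 189.78942132]]
side (71, 0, 52) [[333.22610095 164.3248213 ]] [[531.13050473 221.62410648]]
side (95, 0, 52) [[328.57710434 162.16224471]] [[507.88552172 210.81122356]]
```

The projections for a fully home square match the images at the short-leg end: the end edge is at column ~386.2 (expected 386.2–387.2) and the near lower edge at row ~160 (expected 159.8). The force is steady at about 12 N and 15 N, so I'm handing in.

Run:
```python
from h import *
from rig import bot
s=bot.read_state();print(R.from_euler("z",-YAW).apply(s["ft_force"]),abs(s["qvel"]).max(),s["clock"])
bot.finish_job()
s=bot.read_state();print(R.from_euler("z",-YAW).apply(s["ft_force"]),s["clock"])
```

```text
[-11.78541977  14.57721309   3.75421059] 0.0016327118027415946 29.5333
the job is handed in; nothing more can be done
the job is handed in; nothing more can be done
```

The job is handed in: the stop arm is down in its catch, and the closed gripper is still pressing the square into the corner. I lowered the arm with the fingers on its roller. I then set the square down short of the corner, released it, and pushed it home from its inner corner. The whole run took about 29.5 s.

**Last checks before handing in:**
- **Push:** the force was steady at about 11.8 N towards the fence and 14.6 N towards the stop arm, with the robot still.
- **Position:** the short leg's free end was within about a pixel (roughly 3 mm) of its pressed-home place in both cameras. The tool position also agreed with that to about 1.5 mm.

**What I couldn't confirm, and what went wrong:**
- **Hidden from the cameras:** at the end the robot hid the long leg, the corner and the lowered stop arm. I judged those from the forces and tool position; the stop arm was last seen in its catch just before I picked up the square.
- **False force stop:** the first push on the roller stopped early on a contact spike, so I continued along the arc without the force stop.
- **Bystanders:** I never reached near any of them, and saw none move in the pictures, but I didn't measure their final positions.

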